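Close up the slide dryer and start it

TASK

Get the slide dryer going: with the fingertips, gently push its open tray fully home, then push the blue lid down until it is fully shut, and only then press the green start button right down and let it go. Do not press the red button, do not pick anything up, leave the two small pots standing untouched in the tray, and leave the other things on the bench where they stand.

Things in the scene. Friction and masses are not known exactly. Their poses are not given: they have to be found in the camera images.
- dryer: Slide dryer fixed to the bench: white open-topped housing, 190 (x) by 240 (y) by 90 mm high. Origin at the centre of its underside on the bench; its -x axis is its front (towards the robot), z up. The tray closes its front, the blue lid closes its top. Its position and yaw vary.
- tray (a joint): How far the tray stands out of the dryer, in m: 0 = fully home, up to 0.10, out along the dryer's -x. It slides with about 2 N of friction, has no spring or latch and stays where it is left. Behind its front panel the tray's floor is 16 mm above the bench; its side walls are 28 mm high, slides stand in its rear half.
- tray_front (a point): Centre of the top edge of the tray's front panel, on its outer face, 86 mm above the bench; axes parallel to the dryer's. The panel (grey, yellow strip, flat, no handle) is 236 mm wide (y), 12 mm thick (inwards, +x), and reaches down to 10 mm above the bench. With the tray home this face is flush with the dryer's front, 95 mm before the dryer's origin.
- lid (a joint): Opening angle of the blue lid, in rad: 0 = shut, lying level on the housing; it starts at 0.85 to 1.15, standing up and back. Stiff hinge: it stays where it is left (about 0.4 N m of friction, so 2 to 6 N at its free edge moves it), with no spring or latch.
- lid_edge (a point): Middle of the free (front) edge of the blue lid, on its outer (upper) face. The lid is a flat plate, 240 mm along the edge (y), 190 mm from edge to hinge, 8 mm thick. The point turns with the lid: its x points along the lid from free edge to hinge, its z is the outward normal of the outer face. With the lid shut this point is 98 mm above the bench, above the dryer's front edge.
- dryer_hinge (a point): Middle of the lid's hinge line, which runs along the dryer's y at the top of its back: 95 mm behind (+x) the dryer's origin, 90 mm above the bench. It lies in the plane of the lid's underside.
- start (a joint): Travel of the green start button, in m: 0 = up, 0.006 = fully down (about 5 N); springs back.
- start_top (a point): Centre of the top of the green start button (34 mm across, presses straight down), on a white box 75 by 70 by 40 mm fixed to the bench beside the dryer, left or right.
- stop (a joint): Travel of the red stop button, in m, as for the green one. Not to be pressed.
- stop_top (a point): Centre of the top of the red stop button, of the same size on a like box on the dryer's other side.
- pot_red: Small specimen pot with a red cap, 34 mm across, 50 mm high, 50 g, standing loose in the front part of the tray; origin at the centre of its underside.
- pot_yellow: The same with a yellow cap.
- dropper: White dropper bottle, 34 mm across, 95 mm high, loose on the bench in front of one side of the dryer; origin at the centre of its underside.
- amber: Amber glass bottle with black cap, 44 mm across, 85 mm high, loose on the bench in front of the other side of the dryer; origin at the centre of its underside.
- beaker: Clear beaker, 70 mm across, 85 mm high, loose on the bench far to the left; origin at the centre of its underside.
- petri: Closed stack of clear dishes, 90 mm across, 30 mm high, loose on the bench far to the right; origin at the centre of its underside.
There are look-alikes about, which are no part of the job. There is more than one size of the petri; the one meant has the size given above.

How it is judged:
By the outcome, as a careful person would: the job done as asked, in the order asked, and still so for the second after the job is handed in, with the robot touching nothing.
It also fails if it takes over 64 s, if anything falls off the work surface, if the arm or the gripper's body presses on something with over 40 N, if the wrist force passes 120 N, or if a joint passes its speed limit or range.

ROBOT

A 6-joint arm with a two-finger parallel gripper is mounted at the origin on the work surface. World frame = base frame: x ahead of the robot, y to its left, z up, the work surface at z = 0. Lengths are in mm, angles in degrees, forces in N, time in s.
With the tool pointing down it reaches from about 300 to 850 mm from the base axis. Payload 4.2 kg.
Tool frame: the origin (TCP) lies on the centre line of the jaws, within the pads' length; the fingertips stand 14 mm ahead of it and the grasp point (between the pads) lies 5 mm behind it; z points along the fingers, y is the line along which they close (so a half turn about z gives the same grasp; the last joint's range is limited). The gripper opens to 91 mm and grips with 3 to 60 N. Pads are 32 mm wide; open, the fingers measure 118 mm over their backs; the gripper's body (76 mm by 178 mm) begins 60 mm behind the grasp point.
Start: joints at [72.422, 18.312, 89.639, -0, 72.044, -1.146], TCP at [162.66, 551.528, 227.976] pointing down, gripper open.
Joint ranges: [-177.97, 177.97], [-48.28, 115.42], [12.27, 149.76], [-77.06, 257.06], [2.81, 150.46], [-146.56, 146.56]. Speed limits (degrees/s): [147.25, 147.25, 180, 180, 180, 180].

INTERFACE

Orientations are given as [roll, pitch, yaw] about the fixed x, y, z axes, in that order (R = Rz(yaw) Ry(pitch) Rx(roll)).
In Python, from workcell import * gives the robot as it stands. The module is installed in compiled form; this text tells all that it offers.
- The arm moves only by the shell command python3 -m crank 'ROWS' [FORCE]. ROWS is JSON, a list of rows, each an object of numbers: "grip": the finger opening in m, from 0 to 0.0912; "x", "y", "z": the shift along the tool's x, y, z in m; "yaw": the turn about the tool's z in rad. In form: [{"grip": .., "x": .., "y": .., "z": .., "yaw": ..}, ...]. A call has exactly 5 rows; each row is the pose to reach, as a shift and turn from the pose commanded when the call began, along the tool's axes at that moment; what a row does not reach only later rows make up. A row lasts 1/12 s, in which the tool goes at most 41.7 mm and 7.16 degrees, less where a joint would pass 70% of its speed; a pose out of reach is approached as far as the arm can. A call with a gripper value outside its range is refused whole. The fingers move at their own pace and stop on an object; FORCE is the grip in N (left out, the last holds). Time passes only in rows, so rows that repeat a pose let the fingers close, or fill a call up. It gives the time, the measured TCP pose, the force, the opening and the grip force at its end, in the units of the state.
- state(): the state, without advancing time (a new reading comes with each control period).
- grab_frame(name): name is "side" or "top" or "wrist"; returns the picture (420x560x3 uint8, red, green, blue); there is no depth.
- camera_model(name): a dict with "intrinsics" (3x3 intrinsics, pixels), "R" (3x3) and "t" (3): a world point X has camera coordinates R X + t. Camera axes: x right, y down, z forward; pixel columns grow to the right and rows downward; lengths in mm; the calibration is good to about 2 mm. A picture is of the moment at which its call begins: read the wrist's pose just before it. camera_model takes no time and is no camera call; for the wrist camera it gives the pose at the moment of the call.
- job_done(): hands the job in; it is judged then, once.
The state is a dict: "time_s": time; "qpos": joint angles; "qvel": joint speeds; "effort": joint torques, N m; "ee_pos": TCP position; "ee_rot": TCP orientation; "force": force on the tool from outside, world axes, zero at the start; "torque": the same for the moment, N m; "gripper_width": finger opening in mm; "gripper_force": force on a finger pad.
Only numpy, scipy, OpenCV 4.12 (cv2) and the standard library are available. Lean on these libraries where they do the work, as an engineer would, in place of code of your own. Each camera call takes 0.05 s, during which the arm holds its last target. There are 200 camera calls.

## Working session

There is one attempt and no reset: what is moved stays moved. The work goes in short steps, Python scripts to look and compute and a shell command to move; the robot and the scene stay as the last step left them, time stands still between calls to the robot, and variables do not carry over. Pictures are saved under pics/ and viewed, at most 10 in all, crops included, and the job is handed in when it is done.

```bash
mkdir -p pics; python3 - <<'E'
from workcell import *
import cv2,numpy as np
print(state())
for n in("side","top"):
    im=grab_frame(n); cv2.imwrite(f"pics/{n}0.png",im[:,:,::-1])
    c=camera_model(n); print(n,np.round(c["intrinsics"],1).tolist(),np.round(c["R"],3).tolist(),np.round(c["t"],1), -np.array(c["R"]).T@c["t"])
E
```

```text
{'time_s': 0.0, 'qpos': array([ 7.24214768e+01,  1.83509217e+01,  8.97059353e+01,  1.77284672e-05,
        7.20438317e+01, -1.14509357e+00]), 'qvel': array([-0.01497266,  0.1206897 , -0.01895757, -0.04582268, -0.06582346,
        0.00529902]), 'effort': array([-5.27826614e-04, -4.12468350e+01, -2.31968290e+01,  7.26736570e-02,
        4.59161145e-02, -1.42457034e-04]), 'ee_pos': array([162.51482319, 551.05690981, 227.13066292]), 'ee_rot': array([-1.79899332e+02, -2.02904504e-03,  1.63566563e+02]), 'force': array([ 0.70208379, -0.26467613,  0.5621132 ]), 'torque': array([ 0.01456789, -0.03801881,  0.06084204]), 'gripper_force': 0.0, 'gripper_width': 91.27033648081134}
side [[397.3, 0.0, 280.2], [0.0, 397.3, 215.6], [0.0, 0.0, 1.0]] [[0.995, -0.1, 0.01], [-0.044, -0.522, -0.852], [0.09, 0.847, -0.524]] [-531.9  104.7 1164.8] [ 428.99149187 -984.91346831  704.55892294]
top [[388.8, 0.0, 277.4], [0.0, 388.8, 211.7], [0.0, 0.0, 1.0]] [[0.019, -1.0, -0.011], [-0.996, -0.018, -0.092], [0.092, 0.013, -0.996]] [   1.7  543.2 1051.7] [ 444.46447182   -1.8222552  1097.06405597]
```

View pics/top0.png

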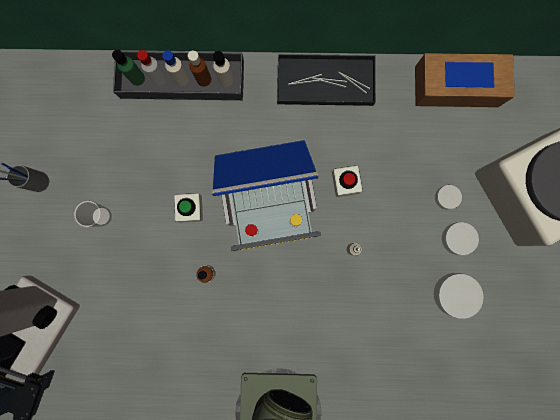

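View pics/side0.png

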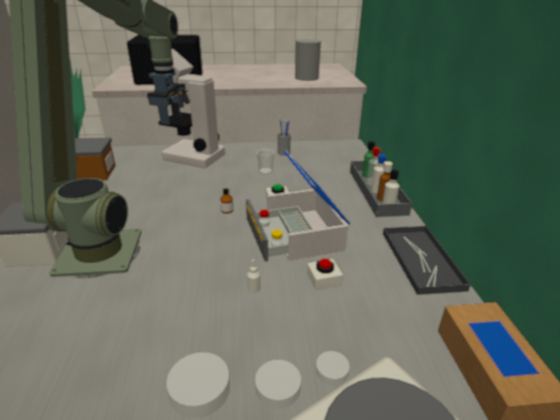

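The top view shows the green button at about (186,207), red at (348,180), the panel running (233,249) to (320,234), and the lid's free edge near (213,190) to (317,175). The side view shows the lid open and the tray out. Next I'll measure these and zoom in on the dryer.

```bash
cat > h.py <<'E'
import cv2,numpy as np
from workcell import *
def ray(n,p):
    c=camera_model(n);R=np.array(c["R"]);C=-R.T@np.array(c["t"])
    d=R.T@np.linalg.inv(c["intrinsics"])@np.array([p[0],p[1],1.]);return C,d
def onz(n,p,z):
    C,d=ray(n,p);return C+d*(z-C[2])/d[2]
def two(p,q):
    A=[];b=[]
    for n,u in(("top",p),("side",q)):
        C,d=ray(n,u);d/=np.linalg.norm(d);P=np.eye(3)-np.outer(d,d);A.append(P);b.append(P@C)
    x=np.linalg.lstsq(np.vstack(A),np.hstack(b),rcond=None)[0]
    return x
E
python3 - <<'E'
from h import *
T=cv2.imread("pics/top0.png");S=cv2.imread("pics/side0.png")
def blobs(im,roi,lo,hi,mn=12):
    h=cv2.cvtColor(im,cv2.COLOR_BGR2HSV);m=cv2.inRange(h,np.array(lo),np.array(hi));z=m*0;x0,y0,x1,y1=roi;z[y0:y1,x0:x1]=m[y0:y1,x0:x1]
    n,l,s,c=cv2.connectedComponentsWithStats(z);return [(c[i].round(1).tolist(),s[i].tolist()) for i in range(1,n) if s[i][4]>=mn]
rois={"T":(T,(160,135,380,290)),"S":(S,(200,130,370,300))}
for k,(im,r) in rois.items():
    for nm,lo,hi in(("green",(45,90,50),(85,255,255)),("red",(0,190,90),(5,255,255)),("yellow",(20,140,90),(35,255,255)),("blue",(110,150,60),(130,255,255))):
        print(k,nm,blobs(im,r,lo,hi))
t=cv2.resize(T[130:265,165:375],None,fx=3.8,fy=3.8,interpolation=cv2.INTER_CUBIC)
cv2.imwrite("pics/tz.png",t)
cv2.imwrite("pics/sz.png",cv2.resize(S[140:290,210:360],None,fx=4,fy=4,interpolation=cv2.INTER_CUBIC))
E
```

```text
T green [([184.7, 206.2], [179, 200, 12, 13, 119])]
T red [([348.9, 178.4], [343, 173, 12, 12, 110]), ([250.9, 229.7], [246, 225, 11, 11, 98])]
T yellow [([295.6, 219.6], [290, 214, 12, 12, 109])]
T blue [([261.7, 164.2], [213, 141, 103, 48, 3193]), ([264.4, 185.5], [213, 176, 105, 20, 254])]
S green [([364.8, 135.8], [359, 130, 11, 16, 122]), ([365.8, 163.8], [363, 150, 7, 27, 112]), ([277.4, 187.1], [273, 184, 10, 7, 54])]
S red [([263.7, 213.1], [260, 210, 8, 7, 46]), ([324.9, 263.3], [319, 259, 13, 9, 89])]
S yellow [([254.5, 223.3], [247, 206, 16, 35, 75]), ([276.6, 233.9], [272, 230, 10, 9, 77])]
S blue [([336.8, 210.3], [332, 206, 10, 9, 14])]
```

View pics/tz.png

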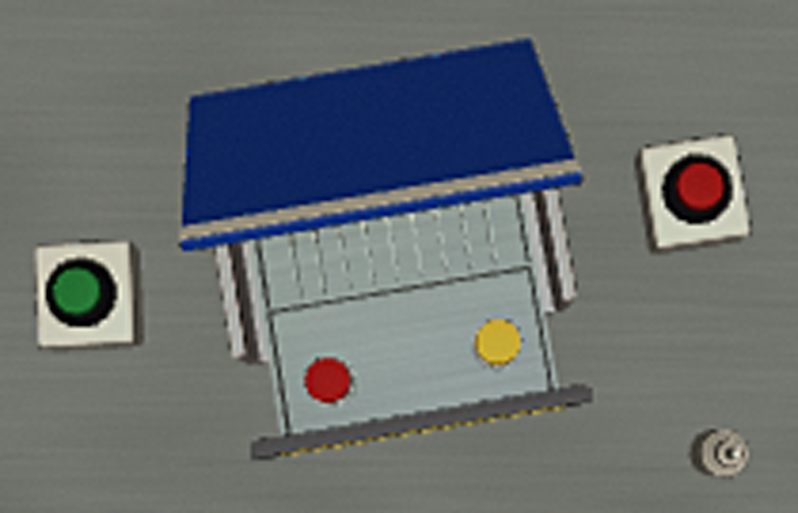

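View pics/sz.png

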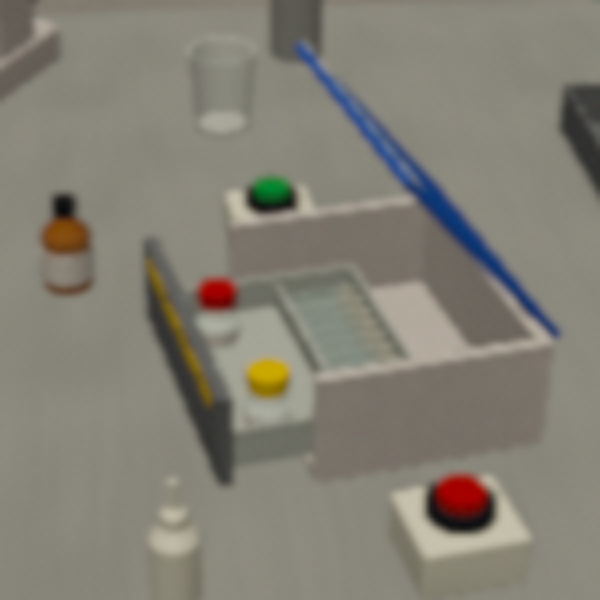

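The zoomed top view (crop/3.8 + (165,130)) puts the panel's outer top edge at crop (255,457)–(590,397). The housing's front corners are at (232,357) and (577,300), the hinge edge at (190,97)–(530,40), and the lid's free edge at about (181,243)–(581,180). The side zoom shows the tray roughly half out and both pots standing.

```bash
python3 - <<'E'
from h import *
f=lambda u,v:(u/3.8+165-.37,v/3.8+130-.37)
g=lambda u,v:(u/4+210-.37,v/4+140-.37)
r=lambda x:np.round(x,1)
for nm,a,b,z in(("panel",(255,457),(590,397),86),("house",(232,357),(577,300),90),("hinge",(190,97),(530,40),94)):
    A,B=onz("top",f(*a),z),onz("top",f(*b),z);d=A-B
    print(nm,r(A),r(B),r((A+B)/2),"w",r(np.hypot(*d[:2])),"yaw",r(np.degrees(np.arctan2(-d[0],d[1]))))
for nm,p,q in(("green",(184.7,206.2),(277.4,187.1)),("red",(348.9,178.4),(324.9,263.3)),("pr",(250.9,229.7),(263.7,213.1)),("py",(295.6,219.6),(276.6,233.9)),("hingeR",f(530,40),g(557,333)),("lidL",f(181,243),g(300,45)),("houseFR",f(577,300),g(313,382))):
    print(nm,r(two(p,q)))
for z in (200,220,240,250,260,270):
    A,B=onz("top",f(181,243),z),onz("top",f(581,180),z);print(z,r(A),r(B),r(np.linalg.norm(A-B)))
E
```

```text
panel [435.9 127.4  86. ] [ 481.  -100.3   86. ] [458.4  13.6  86. ] w 232.2 yaw 11.2
house [503.6 144.7  90. ] [547.  -90.5  90. ] [525.3  27.1  90. ] w 239.1 yaw 10.5
hinge [683.  178.9  94. ] [727.1 -55.8  94. ] [705.1  61.6  94. ] w 238.8 yaw 10.6
green [550.7 262.9  52. ]
red [ 634.  -180.5   54.2]
pr [490.2  81.4  56.9]
py [519.7 -37.8  57. ]
hingeR [725.8 -55.6  95.3]
lidL [561.9 156.3 232.5]
houseFR [546.6 -90.6  87.3]
200 [566.6 162.2 200. ] [609.9 -82.5 200. ] 248.5
220 [563.9 158.6 220. ] [606.2 -80.7 220. ] 243.0
240 [561.1 154.9 240. ] [602.5 -78.9 240. ] 237.4
250 [559.8 153.1 250. ] [600.7 -78.  250. ] 234.7
260 [558.4 151.3 260. ] [598.9 -77.1 260. ] 231.9
270 [557.  149.4 270. ] [597.  -76.2 270. ] 229.1
```

The dryer's yaw is about 10.6°, the tray is roughly 56–68 mm out, and the lid is at about 0.86 rad. I'll move in front of the panel with the fingers closed and the tool's y axis along the dryer's y axis.

```bash
python3 -c "
from h import *
c=camera_model('wrist');R=np.array(c['R']);print('wristcam',-R.T@np.array(c['t']),R[2])"
python3 -m crank '[{"grip":0.0,"x":-0.0258,"y":-0.0304,"z":0,"yaw":-0.1},{"grip":0.0,"x":-0.0516,"y":-0.0608,"z":0,"yaw":-0.2},{"grip":0.0,"x":-0.0774,"y":-0.0912,"z":0,"yaw":-0.3},{"grip":0.0,"x":-0.1032,"y":-0.1216,"z":0,"yaw":-0.4},{"grip":0.0,"x":-0.129,"y":-0.152,"z":0,"yaw":-0.471}]' 10
python3 -m crank '[{"grip":0.0,"x":-0.0092,"y":-0.0388,"z":0,"yaw":0},{"grip":0.0,"x":-0.0184,"y":-0.0776,"z":0,"yaw":0},{"grip":0.0,"x":-0.0276,"y":-0.1164,"z":0,"yaw":0},{"grip":0.0,"x":-0.0368,"y":-0.1552,"z":0,"yaw":0},{"grip":0.0,"x":-0.046,"y":-0.194,"z":0,"yaw":0}]'
python3 -m crank '[{"grip":0.0,"x":-0.0092,"y":-0.0388,"z":0,"yaw":0},{"grip":0.0,"x":-0.0184,"y":-0.0776,"z":0,"yaw":0},{"grip":0.0,"x":-0.0276,"y":-0.1164,"z":0,"yaw":0},{"grip":0.0,"x":-0.0368,"y":-0.1552,"z":0,"yaw":0},{"grip":0.0,"x":-0.046,"y":-0.194,"z":0,"yaw":0}]'
```

```text
wristcam [ 89.83352923 572.51825558 384.18554138] [ 0.25821053 -0.07859343 -0.96288649]
time_s: 0.52
ee_pos: [243.5, 367.3, 227.5]
ee_rot: [-180.0, -0.0, -169.1]
force: [1.0, 0.1, -0.6]
gripper_width: 60.6
gripper_force: 0.0
time_s: 0.93
ee_pos: [324.1, 185.0, 227.8]
ee_rot: [180.0, 0.0, -169.4]
force: [0.9, 0.2, -0.4]
gripper_width: 27.5
gripper_force: 0.0
time_s: 1.35
ee_pos: [404.9, 2.6, 227.8]
ee_rot: [180.0, 0.0, -169.5]
force: [1.2, 0.8, 0.6]
gripper_width: 0.9
gripper_force: 0.0
```

```bash

python3 -m crank '[{"grip":0.0,"x":0,"y":0,"z":0.033,"yaw":0},{"grip":0.0,"x":0,"y":0,"z":0.066,"yaw":0},{"grip":0.0,"x":0,"y":0,"z":0.1,"yaw":0},{"grip":0.0,"x":0,"y":0,"z":0.134,"yaw":0},{"grip":0.0,"x":0,"y":0,"z":0.164,"yaw":0}]'
python3 -m crank '[{"grip":0.0,"x":-0.007,"y":0,"z":0,"yaw":0},{"grip":0.0,"x":-0.014,"y":0,"z":0,"yaw":0},{"grip":0.0,"x":-0.02,"y":0,"z":0,"yaw":0},{"grip":0.0,"x":-0.026,"y":0,"z":0,"yaw":0},{"grip":0.0,"x":-0.03,"y":0,"z":0,"yaw":0}]'
for i in 1; do python3 -m crank '[{"grip":0.0,"x":-0.003,"y":0,"z":0,"yaw":0},{"grip":0.0,"x":-0.006,"y":0,"z":0,"yaw":0},{"grip":0.0,"x":-0.009,"y":0,"z":0,"yaw":0},{"grip":0.0,"x":-0.012,"y":0,"z":0,"yaw":0},{"grip":0.0,"x":-0.015,"y":0,"z":0,"yaw":0}]'; done
python3 -m crank '[{"grip":0.0,"x":-0.003,"y":0,"z":0,"yaw":0},{"grip":0.0,"x":-0.006,"y":0,"z":0,"yaw":0},{"grip":0.0,"x":-0.009,"y":0,"z":0,"yaw":0},{"grip":0.0,"x":-0.012,"y":0,"z":0,"yaw":0},{"grip":0.0,"x":-0.015,"y":0,"z":0,"yaw":0}]'
```

```text
time_s: 1.77
ee_pos: [404.0, 4.4, 62.1]
ee_rot: [180.0, -0.1, -169.5]
force: [-0.1, -0.4, -0.1]
gripper_width: 0.2
gripper_force: 0.0
time_s: 2.18
ee_pos: [437.1, 10.4, 65.7]
ee_rot: [-180.0, 0.3, -169.4]
force: [-0.2, 0.3, -0.8]
gripper_width: 0.6
gripper_force: 0.0
time_s: 2.6
ee_pos: [448.9, 13.0, 64.0]
ee_rot: [180.0, -0.0, -169.4]
force: [-2.4, -0.8, 1.5]
gripper_width: 0.3
gripper_force: 1.1
time_s: 3.02
ee_pos: [464.1, 15.8, 63.9]
ee_rot: [180.0, -0.0, -169.4]
force: [-2.5, 1.2, 1.3]
gripper_width: 0.6
gripper_force: 1.1
```

```bash

python3 -m crank '[{"grip":0.0,"x":-0.003,"y":0,"z":0,"yaw":0},{"grip":0.0,"x":-0.006,"y":0,"z":0,"yaw":0},{"grip":0.0,"x":-0.009,"y":0,"z":0,"yaw":0},{"grip":0.0,"x":-0.012,"y":0,"z":0,"yaw":0},{"grip":0.0,"x":-0.015,"y":0,"z":0,"yaw":0}]' | egrep 'pos|^force'
python3 -m crank '[{"grip":0.0,"x":-0.002,"y":0,"z":0,"yaw":0},{"grip":0.0,"x":-0.004,"y":0,"z":0,"yaw":0},{"grip":0.0,"x":-0.006,"y":0,"z":0,"yaw":0},{"grip":0.0,"x":-0.008,"y":0,"z":0,"yaw":0},{"grip":0.0,"x":-0.009,"y":0,"z":0,"yaw":0}]'| egrep 'pos|^force'
python3 -m crank '[{"grip":0.0,"x":-0.001,"y":0,"z":0,"yaw":0},{"grip":0.0,"x":-0.002,"y":0,"z":0,"yaw":0},{"grip":0.0,"x":-0.003,"y":0,"z":0,"yaw":0},{"grip":0.0,"x":-0.004,"y":0,"z":0,"yaw":0},{"grip":0.0,"x":-0.005,"y":0,"z":0,"yaw":0}]'| egrep 'pos|^force'
```

```text
ee_pos: [478.8, 18.5, 63.8]
force: [-1.7, 1.3, 0.3]
ee_pos: [487.8, 20.1, 63.9]
force: [-1.7, 1.0, 0.4]
ee_pos: [492.4, 21.0, 63.9]
force: [-1.4, 0.8, -1.1]
```

```bash

python3 -m crank '[{"grip":0.0,"x":-0.001,"y":0,"z":0,"yaw":0},{"grip":0.0,"x":-0.002,"y":0,"z":0,"yaw":0},{"grip":0.0,"x":-0.003,"y":0,"z":0,"yaw":0},{"grip":0.0,"x":-0.004,"y":0,"z":0,"yaw":0},{"grip":0.0,"x":-0.004,"y":0,"z":0,"yaw":0}]'| egrep 'pos|^force'
python3 -m crank '[{"grip":0.0,"x":-0.001,"y":0,"z":0,"yaw":0},{"grip":0.0,"x":-0.002,"y":0,"z":0,"yaw":0},{"grip":0.0,"x":-0.003,"y":0,"z":0,"yaw":0},{"grip":0.0,"x":-0.003,"y":0,"z":0,"yaw":0},{"grip":0.0,"x":-0.003,"y":0,"z":0,"yaw":0}]'| egrep 'pos|^force'
```

```text
ee_pos: [496.5, 21.7, 63.9]
force: [-2.2, 0.0, -0.3]
ee_pos: [496.4, 21.7, 64.0]
force: [-9.7, -1.6, 6.3]
```

```bash

python3 -m crank '[{"grip":0.0,"x":-0.001,"y":0,"z":0,"yaw":0},{"grip":0.0,"x":-0.002,"y":0,"z":0,"yaw":0},{"grip":0.0,"x":-0.002,"y":0,"z":0,"yaw":0},{"grip":0.0,"x":-0.002,"y":0,"z":0,"yaw":0},{"grip":0.0,"x":-0.002,"y":0,"z":0,"yaw":0}]'| egrep 'pos|^force'
python3 -m crank '[{"grip":0.0,"x":0.008,"y":0,"z":0,"yaw":0},{"grip":0.0,"x":0.018,"y":0,"z":0,"yaw":0},{"grip":0.0,"x":0.03,"y":0,"z":0,"yaw":0},{"grip":0.0,"x":0.04,"y":0,"z":0,"yaw":0},{"grip":0.0,"x":0.045,"y":0,"z":0,"yaw":0}]'| egrep 'pos|^force'
python3 -m crank '[{"grip":0.0,"x":0,"y":0,"z":-0.04,"yaw":0},{"grip":0.0,"x":0,"y":0,"z":-0.08,"yaw":0},{"grip":0.0,"x":0,"y":0,"z":-0.12,"yaw":0},{"grip":0.0,"x":0,"y":0,"z":-0.16,"yaw":0},{"grip":0.0,"x":0,"y":0,"z":-0.2,"yaw":0}]'| egrep 'pos|^force'
python3 -m crank '[{"grip":0.0,"x":0,"y":0,"z":-0.02,"yaw":0},{"grip":0.0,"x":0,"y":0,"z":-0.04,"yaw":0},{"grip":0.0,"x":0,"y":0,"z":-0.04,"yaw":0},{"grip":0.0,"x":0,"y":0,"z":-0.04,"yaw":0},{"grip":0.0,"x":0,"y":0,"z":-0.04,"yaw":0}]'| egrep 'pos|^force'
python3 - <<'E'
from h import *
im=grab_frame("side");cv2.imwrite("pics/s1.png",cv2.resize(im[140:290,210:360,::-1],None,fx=4,fy=4,interpolation=cv2.INTER_CUBIC))
p=state()["ee_pos"];D=np.array([.983,.183]);H=np.array([699,59.4])
u=(p[:2]-H)@D;print("u,lat",u,(p[:2]-H)@[-.183,.983],p)
for a in np.arange(.9,-.06,-.1):
    s=170;print(round(a,2),np.round([-s*np.cos(a)+8*np.sin(a)+16,90+s*np.sin(a)+8*np.cos(a)+14],0))
E
```

```text
ee_pos: [496.4, 21.7, 64.0]
force: [-13.7, -3.2, 11.3]
ee_pos: [456.1, 14.2, 64.1]
force: [-0.3, -0.7, -0.1]
ee_pos: [457.0, 14.3, 266.3]
force: [0.4, -0.3, 0.4]
ee_pos: [456.5, 14.3, 302.8]
force: [-0.8, -0.0, 0.1]
u,lat -246.7862831058774 0.12030624314923719 [456.33319563  14.34636932 302.39821517]
0.9 [-83. 242.]
0.8 [-97. 232.]
0.7 [-109.  220.]
0.6 [-120.  207.]
0.5 [-129.  193.]
0.4 [-137.  178.]
0.3 [-144.  162.]
0.2 [-149.  146.]
0.1 [-152.  129.]
0.0 [-154.  112.]
```

View pics/s1.png

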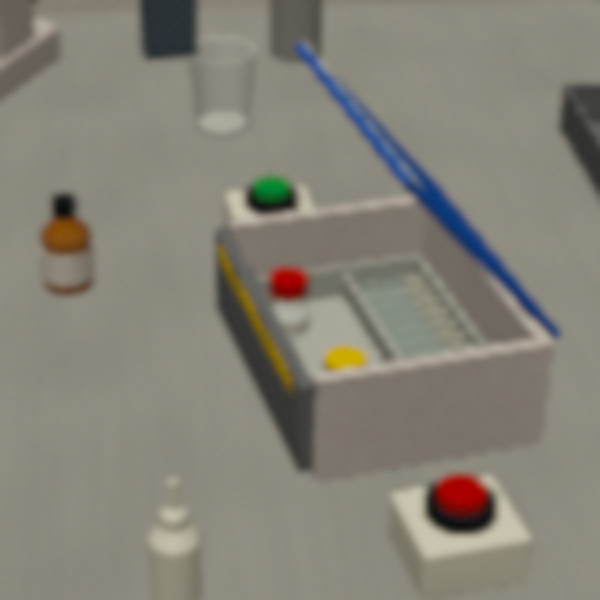

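The tray is home, with the panel flush and both pots standing. The lid hasn't moved. Now over the top of the lid's edge and into the arc.

```bash

python3 -m crank '[{"grip":0.0,"x":-0.035,"y":0,"z":0,"yaw":0},{"grip":0.0,"x":-0.07,"y":0,"z":0,"yaw":0},{"grip":0.0,"x":-0.106,"y":0,"z":0,"yaw":0},{"grip":0.0,"x":-0.142,"y":0,"z":0,"yaw":0},{"grip":0.0,"x":-0.177,"y":0,"z":0,"yaw":0}]'| egrep 'pos|^force'
python3 -m crank '[{"grip":0.0,"x":0,"y":0,"z":0.012,"yaw":0},{"grip":0.0,"x":0,"y":0,"z":0.024,"yaw":0},{"grip":0.0,"x":0,"y":0,"z":0.036,"yaw":0},{"grip":0.0,"x":0,"y":0,"z":0.045,"yaw":0},{"grip":0.0,"x":0,"y":0,"z":0.05,"yaw":0}]'| egrep 'pos|^force'
python3 -m crank '[{"grip":0.0,"x":0.007,"y":0,"z":0.005,"yaw":0},{"grip":0.0,"x":0.013,"y":0,"z":0.01,"yaw":0},{"grip":0.0,"x":0.018,"y":0,"z":0.013,"yaw":0},{"grip":0.0,"x":0.023,"y":0,"z":0.017,"yaw":0},{"grip":0.0,"x":0.027,"y":0,"z":0.02,"yaw":0}]'| egrep 'pos|^force'
```

```text
ee_pos: [632.2, 47.1, 301.8]
force: [-0.0, 0.0, 0.9]
ee_pos: [630.1, 46.7, 251.0]
force: [0.2, 0.2, 0.5]
ee_pos: [604.6, 41.8, 234.2]
force: [1.5, 0.3, 0.4]
```

```bash

python3 -m crank '[{"grip":0.0,"x":0.005,"y":0,"z":0.005,"yaw":0},{"grip":0.0,"x":0.01,"y":0,"z":0.01,"yaw":0},{"grip":0.0,"x":0.015,"y":0,"z":0.015,"yaw":0},{"grip":0.0,"x":0.019,"y":0,"z":0.02,"yaw":0},{"grip":0.0,"x":0.023,"y":0,"z":0.025,"yaw":0}]'| egrep 'pos|^force'
python3 -m crank '[{"grip":0.0,"x":0.004,"y":0,"z":0.006,"yaw":0},{"grip":0.0,"x":0.008,"y":0,"z":0.012,"yaw":0},{"grip":0.0,"x":0.011,"y":0,"z":0.018,"yaw":0},{"grip":0.0,"x":0.014,"y":0,"z":0.024,"yaw":0},{"grip":0.0,"x":0.017,"y":0,"z":0.029,"yaw":0}]'| egrep 'pos|^force'
python3 -m crank '[{"grip":0.0,"x":0.003,"y":0,"z":0.006,"yaw":0},{"grip":0.0,"x":0.006,"y":0,"z":0.012,"yaw":0},{"grip":0.0,"x":0.008,"y":0,"z":0.019,"yaw":0},{"grip":0.0,"x":0.01,"y":0,"z":0.026,"yaw":0},{"grip":0.0,"x":0.012,"y":0,"z":0.032,"yaw":0}]'| egrep 'pos|^force'
python3 -m crank '[{"grip":0.0,"x":0.001,"y":0,"z":0.005,"yaw":0},{"grip":0.0,"x":0.002,"y":0,"z":0.01,"yaw":0},{"grip":0.0,"x":0.003,"y":0,"z":0.015,"yaw":0},{"grip":0.0,"x":0.004,"y":0,"z":0.02,"yaw":0},{"grip":0.0,"x":0.004,"y":0,"z":0.025,"yaw":0}]'| egrep 'pos|^force'
```

```text
ee_pos: [581.3, 37.5, 208.5]
force: [1.0, 0.1, 0.4]
ee_pos: [564.6, 34.4, 179.1]
force: [0.5, 0.7, 2.2]
ee_pos: [552.9, 32.2, 147.0]
force: [0.8, -0.5, 1.1]
ee_pos: [549.1, 31.6, 122.4]
force: [-0.5, -0.3, 1.0]
```

```bash

python3 -m crank '[{"grip":0.0,"x":0,"y":0,"z":0.002,"yaw":0},{"grip":0.0,"x":0,"y":0,"z":0.004,"yaw":0},{"grip":0.0,"x":0,"y":0,"z":0.006,"yaw":0},{"grip":0.0,"x":0,"y":0,"z":0.008,"yaw":0},{"grip":0.0,"x":0,"y":0,"z":0.009,"yaw":0}]'| egrep 'pos|^force'
python3 -m crank '[{"grip":0.0,"x":0,"y":0,"z":0.001,"yaw":0},{"grip":0.0,"x":0,"y":0,"z":0.002,"yaw":0},{"grip":0.0,"x":0,"y":0,"z":0.003,"yaw":0},{"grip":0.0,"x":0,"y":0,"z":0.003,"yaw":0},{"grip":0.0,"x":0,"y":0,"z":0.003,"yaw":0}]'| egrep 'pos|^force'
python3 -c "
from h import *
im=grab_frame('side');cv2.imwrite('pics/s2.png',cv2.resize(im[140:290,210:360,::-1],None,fx=4,fy=4,interpolation=cv2.INTER_CUBIC))"
```

```text
ee_pos: [549.4, 31.6, 113.7]
force: [-1.5, -0.1, 1.0]
ee_pos: [549.4, 31.6, 112.2]
force: [-4.2, 0.2, 7.4]
```

View pics/s2.png

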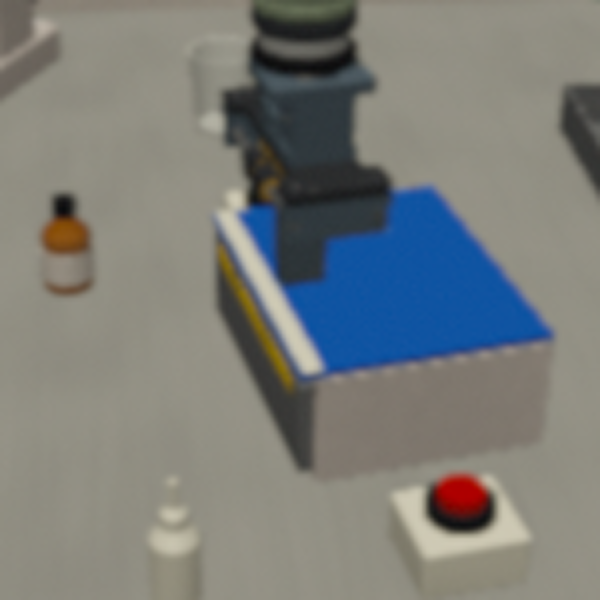

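The lid lies shut. I'll press it a little firmer, lift off, and hover above the green button.

```bash

python3 -m crank '[{"grip":0.0,"x":0,"y":0,"z":0.001,"yaw":0},{"grip":0.0,"x":0,"y":0,"z":0.002,"yaw":0},{"grip":0.0,"x":0,"y":0,"z":0.003,"yaw":0},{"grip":0.0,"x":0,"y":0,"z":0.003,"yaw":0},{"grip":0.0,"x":0,"y":0,"z":0.003,"yaw":0}]'| egrep 'pos|^force'
python3 -m crank '[{"grip":0.0,"x":0,"y":0,"z":-0.01,"yaw":0},{"grip":0.0,"x":0,"y":0,"z":-0.025,"yaw":0},{"grip":0.0,"x":0,"y":0,"z":-0.05,"yaw":0},{"grip":0.0,"x":0,"y":0,"z":-0.075,"yaw":0},{"grip":0.0,"x":0,"y":0,"z":-0.09,"yaw":0}]'| egrep 'pos|^force'
python3 -m crank '[{"grip":0.0,"x":-0.007,"y":0.0375,"z":0,"yaw":0},{"grip":0.0,"x":-0.014,"y":0.075,"z":0,"yaw":0},{"grip":0.0,"x":-0.021,"y":0.1125,"z":0,"yaw":0},{"grip":0.0,"x":-0.028,"y":0.15,"z":0,"yaw":0},{"grip":0.0,"x":-0.035,"y":0.1875,"z":0,"yaw":0}]'| egrep 'pos|^force'
python3 -m crank '[{"grip":0.0,"x":-0.0086,"y":0.03,"z":0,"yaw":0},{"grip":0.0,"x":-0.0086,"y":0.0396,"z":0,"yaw":0},{"grip":0.0,"x":-0.0086,"y":0.0396,"z":0.03,"yaw":0},{"grip":0.0,"x":-0.0086,"y":0.0396,"z":0.06,"yaw":0},{"grip":0.0,"x":-0.0086,"y":0.0396,"z":0.09,"yaw":0}]'| egrep 'pos|^force'
python3 -m crank '[{"grip":0.0,"x":0,"y":0,"z":0.01,"yaw":0},{"grip":0.0,"x":0,"y":0,"z":0.02,"yaw":0},{"grip":0.0,"x":0,"y":0,"z":0.026,"yaw":0},{"grip":0.0,"x":0,"y":0,"z":0.026,"yaw":0},{"grip":0.0,"x":0,"y":0,"z":0.026,"yaw":0}]'| egrep 'pos|^force'
python3 -c "
from h import *
im=grab_frame('wrist');cv2.imwrite('pics/w3.png',im[:,:,::-1]);im=grab_frame('side')
cv2.imwrite('pics/s3.png',cv2.resize(im[140:290,210:360,::-1],None,fx=4,fy=4,interpolation=cv2.INTER_CUBIC))"
```

```text
ee_pos: [549.5, 31.6, 112.0]
force: [-8.3, -0.5, 25.3]
ee_pos: [550.7, 31.7, 200.5]
force: [0.0, -0.3, -0.2]
ee_pos: [549.6, 224.1, 198.1]
force: [0.7, -0.8, -0.4]
ee_pos: [551.0, 263.1, 107.3]
force: [-0.5, -0.2, -0.1]
ee_pos: [551.6, 263.0, 83.1]
force: [0.5, -1.3, 1.0]
```

View pics/s3.png

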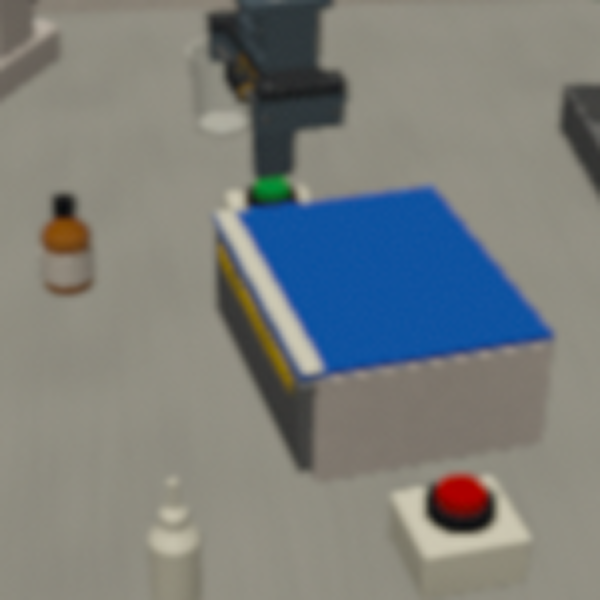

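View pics/w3.png

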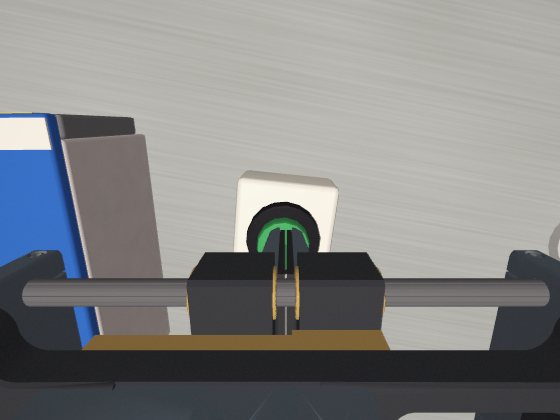

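The side view shows the lid shut and the fingertips right above the green cap. The wrist view has them centred on it at about (285,240). Pressing slowly now.

```bash

python3 -m crank '[{"grip":0.0,"x":0,"y":0,"z":0.004,"yaw":0},{"grip":0.0,"x":0,"y":0,"z":0.008,"yaw":0},{"grip":0.0,"x":0,"y":0,"z":0.011,"yaw":0},{"grip":0.0,"x":0,"y":0,"z":0.013,"yaw":0},{"grip":0.0,"x":0,"y":0,"z":0.014,"yaw":0}]'| egrep 'pos|^force'
python3 -m crank '[{"grip":0.0,"x":0,"y":0,"z":0.001,"yaw":0},{"grip":0.0,"x":0,"y":0,"z":0.002,"yaw":0},{"grip":0.0,"x":0,"y":0,"z":0.003,"yaw":0},{"grip":0.0,"x":0,"y":0,"z":0.004,"yaw":0},{"grip":0.0,"x":0,"y":0,"z":0.005,"yaw":0}]'| egrep 'pos|^force'
python3 -m crank '[{"grip":0.0,"x":0,"y":0,"z":0.001,"yaw":0},{"grip":0.0,"x":0,"y":0,"z":0.002,"yaw":0},{"grip":0.0,"x":0,"y":0,"z":0.003,"yaw":0},{"grip":0.0,"x":0,"y":0,"z":0.004,"yaw":0},{"grip":0.0,"x":0,"y":0,"z":0.004,"yaw":0}]'| egrep 'pos|^force'
```

```text
ee_pos: [551.5, 263.2, 70.1]
force: [-3.2, -0.9, 18.5]
ee_pos: [551.6, 263.3, 69.7]
force: [-10.2, -4.0, 42.9]
ee_pos: [551.7, 263.3, 69.4]
force: [-14.9, -5.9, 57.4]
```

```bash
python3 -c "
from h import *
im=grab_frame('side');cv2.imwrite('pics/s4.png',cv2.resize(im[170:210,255:305,::-1],None,fx=12,fy=12,interpolation=cv2.INTER_CUBIC))"
python3 -m crank '[{"grip":0.0,"x":0,"y":0,"z":-0.004,"yaw":0},{"grip":0.0,"x":0,"y":0,"z":-0.008,"yaw":0},{"grip":0.0,"x":0,"y":0,"z":-0.01,"yaw":0},{"grip":0.0,"x":0,"y":0,"z":-0.01,"yaw":0},{"grip":0.0,"x":0,"y":0,"z":-0.01,"yaw":0}]'| egrep 'pos|^force'
python3 -m crank '[{"grip":0.0,"x":0,"y":0,"z":-0.001,"yaw":0},{"grip":0.0,"x":0,"y":0,"z":-0.002,"yaw":0},{"grip":0.0,"x":0,"y":0,"z":-0.002,"yaw":0},{"grip":0.0,"x":0,"y":0,"z":-0.002,"yaw":0},{"grip":0.0,"x":0,"y":0,"z":-0.002,"yaw":0}]'| egrep 'pos|^force'
python3 -m crank '[{"grip":0.0,"x":0,"y":0,"z":-0.001,"yaw":0},{"grip":0.0,"x":0,"y":0,"z":-0.002,"yaw":0},{"grip":0.0,"x":0,"y":0,"z":-0.002,"yaw":0},{"grip":0.0,"x":0,"y":0,"z":-0.002,"yaw":0},{"grip":0.0,"x":0,"y":0,"z":-0.002,"yaw":0}]'| egrep 'pos|^force'
python3 -m crank '[{"grip":0.0,"x":0,"y":0,"z":-0.001,"yaw":0},{"grip":0.0,"x":0,"y":0,"z":-0.002,"yaw":0},{"grip":0.0,"x":0,"y":0,"z":-0.002,"yaw":0},{"grip":0.0,"x":0,"y":0,"z":-0.002,"yaw":0},{"grip":0.0,"x":0,"y":0,"z":-0.002,"yaw":0}]'| egrep 'pos|^force'
```

```text
ee_pos: [551.5, 263.2, 70.2]
force: [-0.1, -0.5, 10.0]
ee_pos: [551.5, 263.2, 71.0]
force: [3.3, 1.2, 4.9]
ee_pos: [550.6, 262.8, 72.8]
force: [1.6, 0.9, 3.0]
ee_pos: [550.2, 262.7, 74.7]
force: [1.3, 0.9, 3.5]
```

View pics/s4.png

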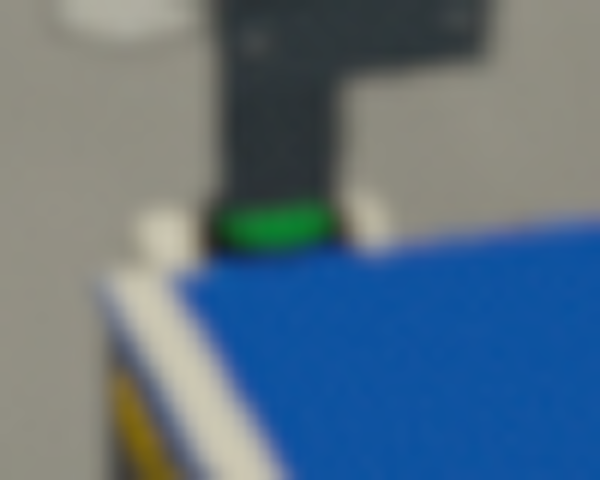

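The force falls off like a spring on the way up (5 → 3 N over 4 mm), so the cap itself had bottomed. The picture shows the fingertips on the green cap. Now I'll lift clear and check.

```bash

python3 -m crank '[{"grip":0.0,"x":0,"y":0,"z":-0.005,"yaw":0},{"grip":0.0,"x":0,"y":0,"z":-0.015,"yaw":0},{"grip":0.0,"x":0,"y":0,"z":-0.04,"yaw":0},{"grip":0.0,"x":0,"y":0,"z":-0.075,"yaw":0},{"grip":0.0,"x":0,"y":0,"z":-0.11,"yaw":0}]'| egrep 'pos|^force'
python3 -m crank '[{"grip":0.0,"x":0.03,"y":0.02,"z":-0.01,"yaw":0},{"grip":0.0,"x":0.06,"y":0.04,"z":-0.02,"yaw":0},{"grip":0.0,"x":0.09,"y":0.06,"z":-0.03,"yaw":0},{"grip":0.0,"x":0.12,"y":0.08,"z":-0.04,"yaw":0},{"grip":0.0,"x":0.14,"y":0.09,"z":-0.04,"yaw":0}]'
python3 -c "
from h import *
a=grab_frame('top')[:,:,::-1];b=grab_frame('side')[:,:,::-1]
cv2.imwrite('pics/f.png',np.hstack([cv2.resize(a,(400,300)),cv2.resize(b,(400,300))]))"
```

```text
ee_pos: [549.3, 262.2, 185.6]
force: [1.3, 1.0, 0.3]
time_s: 16.6
ee_pos: [393.9, 326.7, 227.4]
ee_rot: [179.9, 0.1, -169.4]
force: [0.3, -0.0, -0.5]
gripper_width: 0.7
gripper_force: 0.0
```

View pics/f.png

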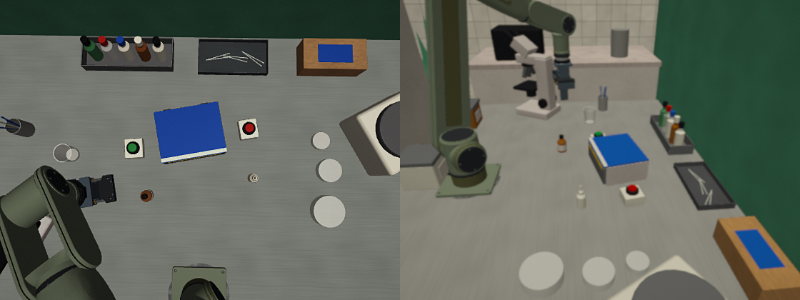

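The lid is level and shut, the tray is home, the green button is back up, and everything else is where it was. Handing in.

```bash
python3 -c "
from workcell import *
print(job_done())"
```

```text
the job is handed in; nothing more can be done
None
```

The job is handed in: I pushed the tray home, shut the lid, then pressed the green button right down and released it, all in about 17 s, with the red button and the bench items untouched; the pots were still standing before the lid closed over them.

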